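Lock a magnifier's lens ring with the two-pin spanner

TASK

Lock the lens of the bench magnifier: take the pin spanner whose pins match the two holes of the recessed ring in the lens head, drop its pins fully into the holes and turn the ring clockwise until it comes up against its stop. Leave the spanner standing upright in the ring.

Things in the scene. Friction and masses are not known exactly. Their poses are not given: they have to be found in the camera images.
- wide_spanner_grip (a point): Larger of 2 spanners standing in wooden blocks (30 mm high; may be swapped; lift straight out, pins 18 mm deep). Steel bar 124x24x12 mm, two 8 mm pins down, 100 mm apart, 18 mm long, tapered tips; on its middle a black grip plate 44 long (along bar) x 14 thick x 49 high. Point: inside the plate, 21 mm below its top, 40 above the bar's underside. x along bar, y across plate, z up. 0.13-0.25 kg.
- lens_head: Fixed round grey cup lying face up, 160 mm across, rim 50 mm above the bench, bore 140 mm, short socket on its side. The ring lies 10 mm below its rim. Origin: centre of its underside. Two white marks on the rim: small square = loose, longer bar = locked.
- ring_top (a point): Centre of the upper face of the aluminium ring (136 mm outside, 64 inside, 10 thick). Its x axis runs through its two holes, centred 50 mm either side; each is a window 22 mm radially, 28 mm along the circle, so a pin has 7 mm play radially, 0.19 rad either way round. z up. Glass 20 mm below: pins fully in, the bar rests on this face with the grip point 40 mm above it.
- ring (a joint): Turn of the ring, rad, growing clockwise seen from above: 0 loose, 0.9 locked against its stop; starts between 0 and 0.25. Friction about 0.1 N m; stays where left. A black mark on the ring shows it against the rim's white marks.

How it is judged:
By the outcome, as a careful person would: the job done as asked, in the order asked, and still so for the second after the job is handed in, with the robot touching nothing.
It also fails if it takes over 38 s, if anything falls off the work surface, if the arm or the gripper's body presses on something with over 40 N, if the wrist force passes 120 N, or if a joint passes its speed limit or range.

ROBOT

A 6-joint arm with a two-finger parallel gripper is mounted at the origin on a cart in front of the work surface, level with it; the furniture and walls round the work are solid. World frame = base frame: x ahead of the robot, y to its left, z up, the work surface at z = 0. Lengths are in m, angles in degrees, forces in N, time in s.
With the tool pointing down it reaches from about 0.35 to 0.875 m from the base axis. Payload 4.2 kg.
Tool frame: the origin (TCP) lies between the finger pads; the fingertips stand 19 mm ahead of it and the grasp point (between the pads) is the TCP; z points along the fingers, y is the line along which they close (so a half turn about z gives the same grasp; the last joint's range is limited). The gripper opens to 87 mm and grips with 3 to 60 N. Pads are 19 mm wide; open, the fingers measure 117 mm over their backs; the gripper's body (75 mm by 190 mm) begins 51 mm behind the grasp point.
Start: joints at [-54.454, 22.042, 0.453, 0, -68.411, -14.817], TCP at [0.221, -0.585, 0.242] pointing down, gripper open.
Joint ranges: [-179.83, 179.83], [-69.29, 118.12], [-61.27, 80.66], [-181.25, 117.63], [-171.15, -9.14], [-177.46, 177.46]. Speed limits (degrees/s): [159.86, 159.86, 180, 180, 180, 180].

INTERFACE

Orientations are given as a 3x3 rotation matrix whose columns are the frame's x, y, z axes.
In Python, from station import r gives the robot as it stands.
- The arm moves only by the tool drive_tool, never from a script. Its argument "steps" is one flat list of numbers, 7 for each row, row after row: the turn, a rotation vector about the tool's x, y, z in rad, then the shift along the tool's x, y, z in m, then the opening, from 0 (shut) to 1 (fully open). A call has 1 to 10 rows; each row shifts and turns the commanded pose from where the row before left it, along the tool's axes as they then stand; what a row does not reach is not made up. A row lasts 1/12 s, in which the tool goes at most 41.7 mm and 7.16 degrees, less where a joint would pass 70% of its speed; a pose out of reach is approached as far as the arm can. A call is refused whole if a number of a shift passes 0.0417 or a number of a turn 0.125, either way. A call with a gripper value outside its range is refused whole. The fingers move at their own pace and stop on an object; the grip force is fixed at half the most. Time passes only in rows, so rows that do not move let the fingers close. It gives the time, the measured TCP pose, the force, the opening and the grip force at its end, in the units of the state.
- r.sense(): the state, without advancing time (a new reading comes with each control period).
- r.capture(name): name is "scene" or "side" or "wrist"; returns the picture (480x640x3 uint8, blue, green, red); there is no depth.
- r.camera_params(name): a dict with "camera_matrix" (3x3 intrinsics, pixels), "k1" (the pictures are not rectified: a ray, as slopes to the right and down, at radius r is drawn at 1 + k1 r^2 times it, then the intrinsics apply), "extrinsics" (4x4, takes a point from world to camera coordinates). Camera axes: x right, y down, z forward; pixel columns grow to the right and rows downward; lengths in m; the calibration is good to about 2 mm. A picture is of the moment at which its call begins: read the wrist's pose just before it. camera_params takes no time and is no camera call; for the wrist camera it gives the pose at the moment of the call.
- r.finish_job(): hands the job in; it is judged then, once.
The state is a dict: "time_s": time; "joints": joint angles; "joint_velocities": joint speeds; "effort": joint torques, N m; "tcp_pos": TCP position; "ee_rot": TCP orientation; "wrist_force": force on the tool from outside, world axes, zero at the start; "moment": the same for the moment, N m; "gripper_width": opening from 0.0 (shut) to 1.0 (fully open); "gripper_force": force on a finger pad.
Only numpy, scipy, OpenCV 4.12 (cv2) and the standard library are available. Lean on these libraries where they do the work, as an engineer would, in place of code of your own. Each camera call takes 0.05 s, during which the arm holds its last target. There are 200 camera calls.

## Working session

There is one attempt and no reset: what is moved stays moved. The work goes in short steps, Python scripts to look and compute and a tool call to move; the robot and the scene stay as the last step left them, time stands still between calls to the robot, and variables do not carry over. Pictures are saved under pics/ and viewed, at most 10 in all, crops included, and the job is handed in when it is done.

Besides the shell and the picture viewer there is one more tool, called after "Request:" by a JSON object that holds its "name" and its "arguments", one argument or row to a line. drive_tool: Moves the arm, as the interface text tells. Its arguments: {"type":"object","properties":{"steps":{"type":"array"}},"required":["steps"]}

```bash
mkdir -p pics
cat > h.py <<'E'
import numpy as np, cv2
from station import r
def ray(p,uv):
    K=np.array(p["camera_matrix"]);E=np.array(p["extrinsics"]);k=p["k1"]
    d=cv2.undistortPoints(np.array([[uv]],float),K,np.array([k,0,0,0,0.]))[0,0]
    R=E[:3,:3];t=E[:3,3]
    return -R.T@t, R.T@np.array([d[0],d[1],1])
def onz(p,uv,z):
    o,d=ray(p,uv); return o+d*(z-o[2])/d[2]
def proj(p,X):
    E=np.array(p["extrinsics"]);
    return cv2.projectPoints(np.array([X],float),cv2.Rodrigues(E[:3,:3])[0],E[:3,3],np.array(p["camera_matrix"]),np.array([p["k1"],0,0,0,0.]))[0][0,0]
E
python3 - <<'E'
from h import *
a=r.capture("scene");b=r.capture("side")
cv2.imwrite("pics/a.png",a);cv2.imwrite("pics/b.png",b)
for n in("scene","side"):
    p=r.camera_params(n);print(n,ray(p,(320,240)),p["camera_matrix"][0][0])
print(r.sense())
E
```

```text
scene (array([-0.0237088 ,  0.59720455,  0.45667303]), array([ 0.61724407, -0.67348239, -0.40733948])) 538.5053312996827
side (array([0.46875557, 0.9227334 , 0.67272153]), array([ 0.03566436, -0.82500949, -0.56420706])) 522.2204771957893
{'time_s': 0.1, 'joints': array([-5.44545709e+01,  2.20857110e+01,  3.87299158e-01, -2.87565760e-02,
       -6.84110232e+01, -1.48168506e+01]), 'joint_velocities': array([-0.00656012, -0.12038729,  0.19105173,  0.03623917,  0.02031216,
       -0.00583829]), 'effort': array([-5.26171734e-04, -3.91690850e+01,  1.87936234e+01,  4.23186511e+00,
        1.34826702e-02, -7.43819214e-05]), 'tcp_pos': array([ 0.22106586, -0.58405115,  0.24056473]), 'ee_rot': array([[-9.35333096e-01, -3.53767531e-01, -7.30628578e-04],
       [-3.53768284e-01,  9.35331315e-01,  1.82535496e-03],
       [ 3.76284706e-05,  1.96578812e-03, -9.99998067e-01]]), 'wrist_force': array([-0.07950785, -0.5185273 , -0.78823292]), 'moment': array([-0.02691134,  0.01007825, -0.03858726]), 'gripper_force': 0.0, 'gripper_width': 1.0019748309033516}
```

View pics/a.png

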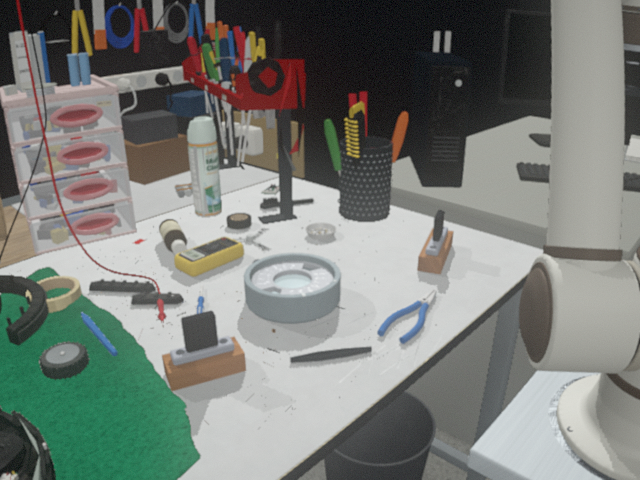

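View pics/b.png

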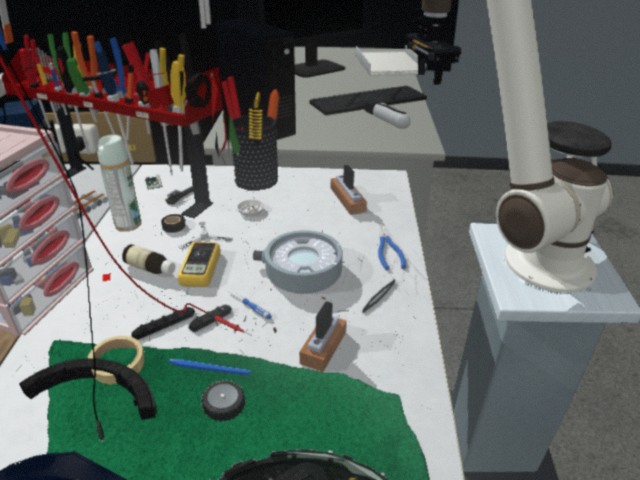

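The scene view shows one spanner block at (204,360), another at (436,248), and the lens cup at (293,286). In the side view they are at (323,340), (349,195) and (304,260). Next I'll enlarge all three.

Run:
```python
from h import *
a=cv2.imread("pics/a.png");b=cv2.imread("pics/b.png")
def c(i,x,y,w,h,W,H): return cv2.resize(i[y:y+h,x:x+w],(W,H),interpolation=cv2.INTER_CUBIC)
top=np.hstack([c(a,155,300,100,100,260,260),c(a,400,200,70,70,260,260),c(b,285,290,80,80,260,260)])
bot=np.hstack([c(b,320,155,60,60,260,260),c(b,245,215,110,90,318,260)])
bot=np.hstack([bot,np.zeros((260,780-bot.shape[1],3),np.uint8)])
cv2.imwrite("pics/c.png",np.vstack([top,bot]))
pa=r.camera_params("scene");pb=r.camera_params("side")
P=lambda p,u,z:np.round(onz(p,u,z),4)
print("lens",P(pa,(293,277),.05),P(pb,(304,257),.05))
print("s1",P(pa,(205,349),.042),P(pb,(324,340),.042))
print("s2",P(pa,(436,245),.042),P(pb,(349,190),.042))
```

```text
lens [0.5263 0.0618 0.05  ] [0.5375 0.0747 0.05  ]
s1 [0.48   0.2733 0.042 ] [0.4878 0.2971 0.042 ]
s2 [ 0.4285 -0.2156  0.042 ] [ 0.4468 -0.2246  0.042 ]
```

View pics/c.png

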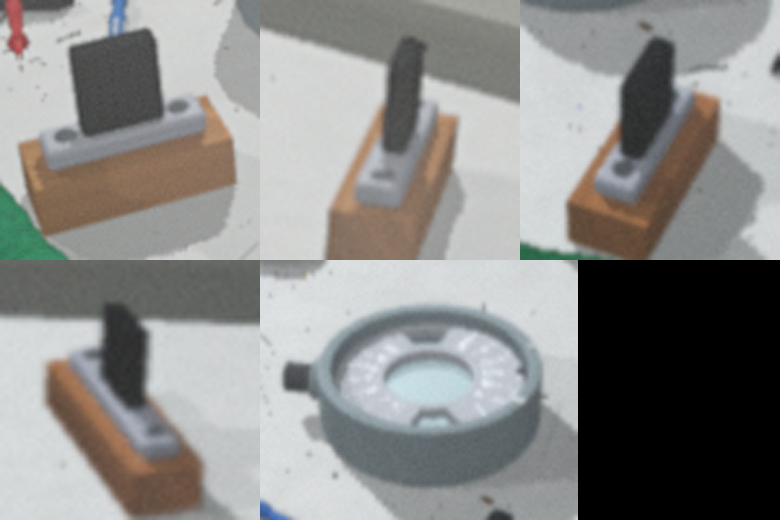

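Run:
```python
from h import *
pa=r.camera_params("scene");pb=r.camera_params("side")
for n,p,u,v in(("s1 scene ends",pa,(171.9,355.8),(231.9,340.4)),("s1 scene pins",pa,(180,352),(224.2,340.8)),("s1 side ends",pb,(315.8,348.5),(335.8,318.3)),("s2 scene ends",pa,(432.3,252.5),(445.8,229)),("s2 side ends",pb,(356.9,196.5),(338.9,176.9)),("s2 side pins",pb,(355.8,193.5),(341.9,176.5))):
    A=onz(p,u,.042);B=onz(p,v,.042);d=B-A
    print(n,np.round((A+B)[:2]/2,4),np.round(np.linalg.norm(d),4),np.degrees(np.arctan2(d[1],d[0])))
```

```text
s1 scene ends [0.4844 0.2744] 0.0824 -111.35987304947271
s1 scene pins [0.4875 0.2721] 0.0609 -111.58044475977228
s1 side ends [0.4849 0.2801] 0.0809 -112.66889837016943
s2 scene ends [ 0.4353 -0.2391] 0.1189 -71.42778346110813
s2 side ends [ 0.4503 -0.2434] 0.1109 -65.66518545112098
s2 side pins [ 0.4477 -0.2522] 0.0957 -68.31003090786633
```

The spanner at about (0.445, -0.243) is the wide one, with a bar of about 115–119 mm. I'll move over it and turn the tool across the plate.

Request:
{"name": "drive_tool", "arguments": {
  "steps": [0, 0, 0, -0.033, 0.0238, 0, 1, 0, 0, 0, -0.033, 0.0238, 0, 1, 0, 0, 0, -0.033, 0.0238, 0, 1, 0, 0, 0, -0.033, 0.0238, 0, 1, 0, 0, 0, -0.033, 0.0238, 0, 1, 0, 0, 0, -0.033, 0.0238, 0, 1, 0, 0, 0, -0.033, 0.0238, 0, 1, 0, 0, 0, -0.033, 0.0238, 0, 1, 0, 0, 0, -0.033, 0.0238, 0, 1, 0, 0, 0, -0.033, 0.0238, 0, 1]
}}

```text
time_s: 0.93
tcp_pos: [0.446, -0.2431, 0.2414]
ee_rot: [[-0.935, -0.354, -0.0], [-0.354, 0.935, 0.0], [0.0, 0.0, -1.0]]
wrist_force: [1.2, -1.1, -0.7]
gripper_width: 1.001
gripper_force: 0.0
```

Request:
{"name": "drive_tool", "arguments": {
  "steps": [0, 0, -0.12, 0, 0, 0, 1, 0, 0, -0.12, 0, 0, 0, 1, 0, 0, -0.12, 0, 0, 0, 1, 0, 0, -0.12, 0, 0, 0, 1, 0, 0, -0.12, 0, 0, 0, 1, 0, 0, -0.12, 0, 0, 0, 1, 0, 0, -0.12, 0, 0, 0, 1, 0, 0, -0.12, 0, 0, 0, 1, 0, 0, -0.12, 0, 0, 0, 1, 0, 0, -0.12, 0, 0, 0, 1]
}}

```text
time_s: 1.77
tcp_pos: [0.4453, -0.245, 0.2411]
ee_rot: [[-0.003, -1.0, -0.001], [-1.0, 0.003, 0.0], [-0.0, 0.001, -1.0]]
wrist_force: [0.5, -0.1, 0.1]
gripper_width: 0.999
gripper_force: 0.0
```

Request:
{"name": "drive_tool", "arguments": {
  "steps": [0, 0, -0.12, 0, 0, 0, 1, 0, 0, -0.12, 0, 0, 0, 1, 0, 0, -0.12, 0, 0, 0, 1, 0, 0, 0, 0, 0, 0, 1, 0, 0, 0, 0, 0, 0, 1]
}}

```text
time_s: 2.18
tcp_pos: [0.4454, -0.245, 0.2412]
ee_rot: [[0.341, -0.94, -0.001], [-0.94, -0.341, 0.0], [-0.001, 0.001, -1.0]]
wrist_force: [0.1, 0.2, 0.1]
gripper_width: 1.001
gripper_force: 0.0
```

Run:
```python
from h import *
s=r.sense();print(s["tcp_pos"],s["ee_rot"],s["joints"],s["time_s"])
import pickle
p=r.camera_params("wrist");a=r.capture("wrist");pickle.dump(p,open("w1.pkl","wb"))
print(ray(p,(320,240)))
cv2.imwrite("pics/d.png",a)
```

```text
[ 0.44540093 -0.24502287  0.24123202] [[ 3.40846737e-01 -9.40118627e-01 -6.84698035e-04]
 [-9.40118732e-01 -3.40846997e-01  3.06128359e-04]
 [-5.21174242e-04  5.39354596e-04 -9.99999719e-01]] [-1.05003235e+01  1.06841123e+01 -1.56306637e+01 -1.12599757e-02
 -6.37269943e+01  3.04337925e+01] 2.1833
(array([ 0.47201257, -0.32097978,  0.38310386]), array([-0.11308581,  0.27932193, -0.95363592]))
```

View pics/d.png

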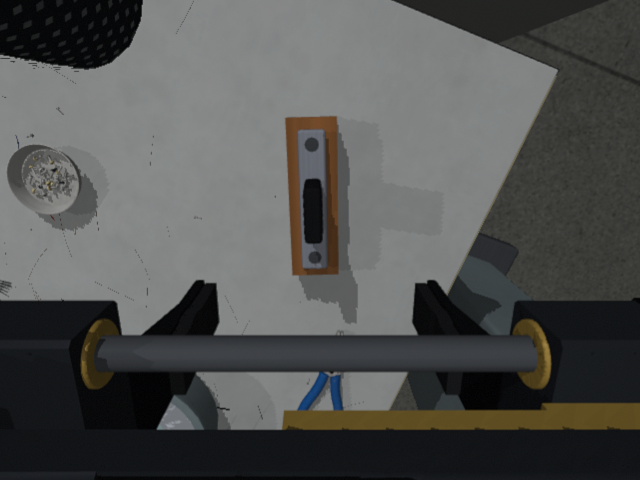

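The wrist view shows the spanner with pin heads at (312,144) and (315,258). Its bar runs from about (312,130) to (315,268), and the plate is centred near (313,211).

```bash
cat >> h.py <<'E'
def steps(target):
    s=r.sense();R=s["ee_rot"];d=R.T@(np.array(target)-s["tcp_pos"]);print("tool shift",np.round(d,4));return d
E
python3 - <<'E'
from h import *;import pickle
p=pickle.load(open("w1.pkl","rb"))
a=cv2.imread("pics/d.png")
# refine dark pin heads
g=cv2.cvtColor(a,cv2.COLOR_BGR2GRAY)
pts=[]
for u,v in((312,144),(315,258)):
    w=g[v-9:v+10,u-9:u+10].astype(float);m=np.clip(125-w,0,None);yy,xx=np.mgrid[-9:10,-9:10]
    q=(u+(m*xx).sum()/m.sum(),v+(m*yy).sum()/m.sum());pts.append(onz(p,q,.042));print(q,w.min(),w.max())
d=pts[0]-pts[1];C=(pts[0]+pts[1])/2
print(C,np.linalg.norm(d),np.degrees(np.arctan2(d[1],d[0])))
R=r.sense()["ee_rot"];print("tool x",np.degrees(np.arctan2(R[1,0],R[0,0])))
m=(g<45).astype(np.uint8);m[:165]=0;m[255:]=0;m[:,:295]=0;m[:,330:]=0
x,y,w,h=cv2.boundingRect(m);print(x,y,w,h, onz(p,(x+w/2,y+1),.091),onz(p,(x+w/2,y+h-1),.042))
steps((C[0],C[1],.070))
E
```

```text
(np.float64(311.5618467969999), np.float64(144.15363334562892)) 47.0 107.0
(np.float64(315.73795099983914), np.float64(257.5448989438696)) 32.0 105.0
[ 0.44816457 -0.25060753  0.042     ] 0.1001527685821768 -68.07470213177695
tool x -70.06031568381931
303 179 20 76 [ 0.45796918 -0.27679459  0.091     ] [ 0.4329422  -0.20650264  0.042     ]
tool shift [ 0.0062 -0.0007  0.1713]
```

Request:
{"name": "drive_tool", "arguments": {
  "steps": [0, 0, -0.035, 0.006, -0.0005, 0, 1, 0, 0, 0, 0, 0, 0.04, 1, 0, 0, 0, 0, 0, 0.04, 1, 0, 0, 0, 0, 0, 0.04, 1, 0, 0, 0, 0, 0, 0.03, 1, 0, 0, 0, 0, 0, 0.021, 1, 0, 0, 0, 0, 0, 0, 0, 0, 0, 0, 0, 0, 0, 0, 0, 0, 0, 0, 0, 0, 0, 0, 0, 0, 0, 0, 0, 0]
}}

```text
time_s: 3.07
tcp_pos: [0.4497, -0.2509, 0.0725]
ee_rot: [[0.376, -0.926, 0.004], [-0.926, -0.376, -0.001], [0.002, -0.003, -1.0]]
wrist_force: [0.4, 0.7, 0.8]
gripper_width: 0.782
gripper_force: 0.0
```

Request:
{"name": "drive_tool", "arguments": {
  "steps": [0, 0, 0, 0, 0, 0, 0, 0, 0, 0, 0, 0, 0, 0, 0, 0, 0, 0, 0, 0, 0, 0, 0, 0, 0, 0, 0, 0, 0, 0, 0, 0, 0, 0, 0]
}}

```text
time_s: 3.48
tcp_pos: [0.4482, -0.2506, 0.0708]
ee_rot: [[0.376, -0.926, 0.001], [-0.926, -0.376, -0.0], [0.0, -0.0, -1.0]]
wrist_force: [0.4, -0.2, 0.1]
gripper_width: 0.402
gripper_force: 0.0
```

Request:
{"name": "drive_tool", "arguments": {
  "steps": [0, 0, 0, 0, 0, 0, 0, 0, 0, 0, 0, 0, 0, 0, 0, 0, 0, 0, 0, 0, 0, 0, 0, 0, 0, 0, 0, 0, 0, 0, 0, 0, 0, 0, 0]
}}

```text
time_s: 3.9
tcp_pos: [0.4483, -0.2506, 0.0705]
ee_rot: [[0.376, -0.926, 0.0], [-0.926, -0.376, -0.0], [0.0, -0.0, -1.0]]
wrist_force: [0.4, -0.1, 0.1]
gripper_width: 0.16
gripper_force: 30.0
```

Request:
{"name": "drive_tool", "arguments": {
  "steps": [0, 0, 0, 0, 0, -0.01, 0, 0, 0, 0, 0, 0, -0.02, 0, 0, 0, 0, 0, 0, -0.03, 0, 0, 0, 0, 0, 0, -0.04, 0, 0, 0, 0, 0, 0, -0.04, 0, 0, 0, 0, 0, 0, 0, 0]
}}

```text
time_s: 4.4
tcp_pos: [0.4524, -0.2524, 0.2197]
ee_rot: [[0.378, -0.926, 0.016], [-0.926, -0.378, -0.007], [0.012, -0.012, -1.0]]
wrist_force: [1.6, 0.2, -0.9]
gripper_width: 0.156
gripper_force: 30.0
```

Run:
```python
from h import *
import pickle
s=r.sense();print(s["tcp_pos"],s["gripper_width"],s["gripper_force"],s["wrist_force"])
b=r.capture("side");b2=r.capture("scene");p=r.camera_params("side")
cv2.imwrite("pics/e_side.png",b);cv2.imwrite("pics/e_scene.png",b2)
m=cv2.resize(b[205:305,245:355],(616,560),interpolation=cv2.INTER_CUBIC)
cv2.imwrite("pics/e.png",m)
```

```text
[ 0.45235017 -0.25241298  0.21973109] 0.15563398649156138 29.983633663505316 [ 1.62706016  0.16526278 -0.86156162]
```

View pics/e.png

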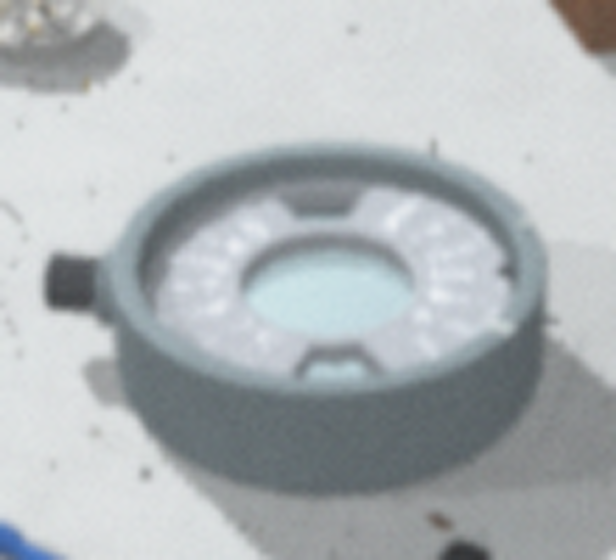

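The lens cup seen from the side camera has its far hole's inner edge at crop (322,215) and the near hole's at (338,347). The black mark is at (507,270), with white marks at (520,215) and (503,325).

Run:
```python
from h import *
p=r.camera_params("side")
f=lambda x,y,z:onz(p,(245+x/5.6,205+y/5.6),z)
A=f(322,215,.04);B=f(338,347,.04);C=(A+B)/2;d=A-B
print("C",C,np.linalg.norm(d),"expect .078",np.degrees(np.arctan2(d[1],d[0])))
rim=[f(x,y,.05) for x,y in((547,280),(332,142),(332,393),(118,285))]
print(np.round(rim,4),"rim C x",(rim[0]+rim[3])[0]/2,"y",(rim[1]+rim[2])[1]/2)
for n,x,y,z in(("black",507,270,.04),("sq",520,215,.05),("bar",503,325,.05)):
    q=f(x,y,z)-C;print(n,np.hypot(*q[:2]),np.degrees(np.arctan2(q[1],q[0])))
```

```text
C [0.53936248 0.05347815 0.04      ] 0.0829617407317021 expect .078 -81.75278380639018
[[ 0.4596  0.0634  0.05  ]
 [ 0.544  -0.023   0.05  ]
 [ 0.5326  0.1337  0.05  ]
 [ 0.6145  0.0754  0.05  ]] rim C x 0.5370415073064805 y 0.05537002241081124
black 0.06570025821426041 -171.86256660699487
sq 0.0757447432118716 -155.96653956105945
bar 0.0748484734743588 149.47813677599382
```

Request:
{"name": "drive_tool", "arguments": {
  "steps": [0, 0, 0, -0.0311, -0.0248, 0, 0, 0, 0, 0, -0.0311, -0.0248, 0, 0, 0, 0, 0, -0.0311, -0.0248, 0, 0, 0, 0, 0, -0.0311, -0.0248, 0, 0, 0, 0, 0, -0.0311, -0.0248, 0, 0, 0, 0, 0, -0.0311, -0.0248, 0, 0, 0, 0, 0, -0.0311, -0.0248, 0, 0, 0, 0, 0, -0.0311, -0.0248, 0, 0, 0, 0, 0.12, 0, 0, 0, 0, 0, 0, 0.12, 0, 0, 0, 0]
}}

```text
time_s: 5.33
tcp_pos: [0.5372, 0.0567, 0.2079]
ee_rot: [[0.143, -0.99, -0.005], [-0.99, -0.143, -0.001], [0.001, 0.006, -1.0]]
wrist_force: [0.6, -0.5, -2.2]
gripper_width: 0.157
gripper_force: 30.0
```

Request:
{"name": "drive_tool", "arguments": {
  "steps": [0, 0, 0, 0, 0, 0.02, 0, 0, 0, 0, 0, 0, 0.02, 0, 0, 0, 0, 0, 0, 0.02, 0, 0, 0, 0, 0, 0, 0, 0, 0, 0, 0, 0, 0, 0, 0, 0, 0, 0, 0, 0, 0, 0]
}}

```text
time_s: 5.83
tcp_pos: [0.5385, 0.0545, 0.1507]
ee_rot: [[0.146, -0.989, -0.0], [-0.989, -0.146, -0.001], [0.001, 0.0, -1.0]]
wrist_force: [-0.2, 0.2, -1.0]
gripper_width: 0.155
gripper_force: 30.0
```

Run:
```python
from h import *
import pickle
s=r.sense();print(s["tcp_pos"],s["ee_rot"],s["joints"],s["moment"])
p=r.camera_params("wrist");a=r.capture("wrist");pickle.dump(p,open("w2.pkl","wb"))
cv2.imwrite("pics/f.png",a)
```

```text
[0.53849548 0.05450707 0.15066519] [[ 1.45775370e-01 -9.89317663e-01 -3.20453088e-04]
 [-9.89317552e-01 -1.45775153e-01 -6.21764030e-04]
 [ 5.68408039e-04  4.07667746e-04 -9.99999755e-01]] [ 2.29662753e+01  1.88766459e+01 -1.86725004e+01  3.23221156e-02
 -5.24816637e+01 -1.46037904e+01] [ 0.03633573  0.06590364 -0.01985924]
```

View pics/f.png

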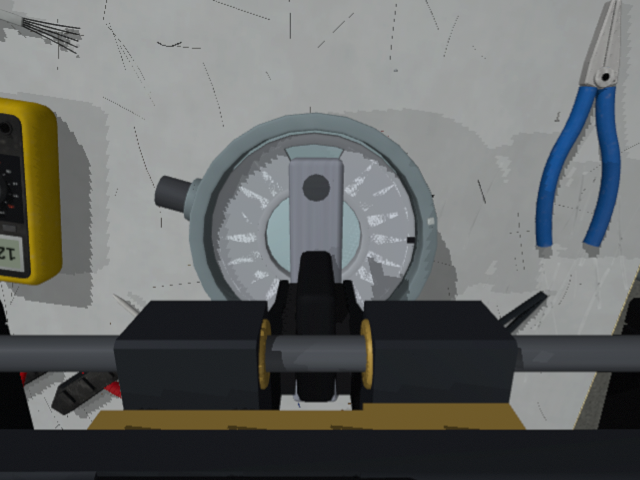

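The wrist view shows the ring under the held bar. The far hole's outer edge is near (316,149), the pin head at (316,187), the rim's left and right edges at x = 190 and 437, and the black mark at (411,240).

Run:
```python
from h import *;import pickle
p=pickle.load(open("w2.pkl","rb"));s=r.sense();R=s["ee_rot"];t=s["tcp_pos"]
T=lambda u,z:np.round((R.T@(onz(p,u,z)-t))[:2]*1000,1)
print("rim L,R",T((190,228),.05),T((437,228),.05),"top",T((314,113),.05))
print("hole outer L,R",T((288,149),.04),T((343,149),.04))
print("black",T((411,240),.04),"white",T((431,221),.05))
z=t[2]-.028
print("pin head",T((316,187),z),"bar end",T((290,158),z),T((342,158),z))
```

```text
rim L,R [ 12.1 -77.5] [12.1 77.6] top [81.2  0.5]
hole outer L,R [ 59.9 -15.6] [59.9 18.3]
black [ 1.1 64.3] white [16.7 73.5]
pin head [50.9  1.5] bar end [63.1 -9.4] [63.1 12.3]
```

The spanner lines up with the holes to within 2 mm, so I'll lower it.

Request:
{"name": "drive_tool", "arguments": {
  "steps": [0, 0, 0, 0, 0, 0.02, 0, 0, 0, 0, 0, 0, 0.015, 0, 0, 0, 0, 0, 0, 0.01, 0, 0, 0, 0, 0, 0, 0.01, 0, 0, 0, 0, 0, 0, 0.008, 0, 0, 0, 0, 0, 0, 0.006, 0, 0, 0, 0, 0, 0, 0, 0, 0, 0, 0, 0, 0, 0, 0]
}}

```text
time_s: 6.55
tcp_pos: [0.5386, 0.0547, 0.0817]
ee_rot: [[0.146, -0.989, 0.0], [-0.989, -0.146, -0.0], [0.0, -0.0, -1.0]]
wrist_force: [-0.6, -0.3, -2.7]
gripper_width: 0.157
gripper_force: 30.0
```

Run:
```python
from h import *
s=r.sense();print(s["tcp_pos"],s["wrist_force"],s["moment"])
```

```text
[0.53860954 0.05470069 0.08174793] [-0.60687782 -0.27230304 -2.70940119] [-0.02958269  0.1412884   0.02933196]
```

Request:
{"name": "drive_tool", "arguments": {
  "steps": [0, 0, 0, 0, 0, 0.001, 0, 0, 0, 0, 0, 0, 0.001, 0, 0, 0, 0, 0, 0, 0, 0, 0, 0, 0.06, 0, 0, 0, 0, 0, 0, 0.06, 0, 0, 0, 0, 0, 0, 0.06, 0, 0, 0, 0, 0, 0, 0.06, 0, 0, 0, 0, 0, 0, 0.06, 0, 0, 0, 0, 0, 0, 0.06, 0, 0, 0, 0, 0, 0, 0, 0, 0, 0, 0]
}}

```text
time_s: 7.38
tcp_pos: [0.5398, 0.0549, 0.0805]
ee_rot: [[-0.213, -0.977, 0.004], [-0.977, 0.213, 0.001], [-0.001, -0.003, -1.0]]
wrist_force: [2.3, -0.4, 1.3]
gripper_width: 0.16
gripper_force: 30.0
```

Run:
```python
from h import *
s=r.sense();print(s["tcp_pos"],s["wrist_force"],s["moment"],s["joints"][5])
```

```text
[0.53982866 0.05485754 0.08052189] [ 2.32784179 -0.35383082  1.34942384] [-0.16959282 -0.35304478  0.03832855] -35.282000350252126
```

Request:
{"name": "drive_tool", "arguments": {
  "steps": [0, 0, 0.06, 0, 0, 0, 0, 0, 0, 0.06, 0, 0, 0, 0, 0, 0, 0.06, 0, 0, 0, 0, 0, 0, 0.06, 0, 0, 0, 0, 0, 0, 0.05, 0, 0, 0, 0, 0, 0, 0.05, 0, 0, 0, 0, 0, 0, 0, 0, 0, 0, 0]
}}

```text
time_s: 7.97
tcp_pos: [0.54, 0.0551, 0.0806]
ee_rot: [[-0.525, -0.851, 0.004], [-0.851, 0.525, 0.001], [-0.003, -0.003, -1.0]]
wrist_force: [2.6, 0.5, 1.3]
gripper_width: 0.162
gripper_force: 30.0
```

Run:
```python
from h import *
s=r.sense();R=s["ee_rot"];print(s["tcp_pos"],s["wrist_force"],s["moment"],s["joints"][5],np.degrees(np.arctan2(R[1,0],R[0,0])))
```

```text
[0.5400113  0.05505095 0.08055183] [2.6314663  0.53239487 1.28754935] [-0.0080504  -0.63782568  0.02351669] -54.668960978531004 -121.65665205363612
```

Request:
{"name": "drive_tool", "arguments": {
  "steps": [0, 0, 0.04, 0, 0, 0, 0, 0, 0, 0.04, 0, 0, 0, 0, 0, 0, 0.03, 0, 0, 0, 0, 0, 0, 0, 0, 0, 0, 0]
}}

```text
time_s: 8.3
tcp_pos: [0.5399, 0.0551, 0.0805]
ee_rot: [[-0.614, -0.789, 0.004], [-0.789, 0.614, 0.001], [-0.003, -0.002, -1.0]]
wrist_force: [3.1, -0.2, 2.7]
gripper_width: 0.159
gripper_force: 30.0
```

Run:
```python
from h import *
s=r.sense();R=s["ee_rot"];print(s["wrist_force"],s["moment"],np.degrees(np.arctan2(R[1,0],R[0,0])))
```

```text
[ 3.13507368 -0.20582652  2.67074231] [-0.07373225 -0.84512563  0.11583042] -127.89543081167919
```

Request:
{"name": "drive_tool", "arguments": {
  "steps": [0, 0, 0.03, 0, 0, 0, 0, 0, 0, 0.03, 0, 0, 0, 0, 0, 0, 0, 0, 0, 0, 0]
}}

```text
time_s: 8.55
tcp_pos: [0.54, 0.055, 0.0805]
ee_rot: [[-0.66, -0.751, 0.004], [-0.751, 0.66, 0.001], [-0.003, -0.002, -1.0]]
wrist_force: [4.6, 0.4, 2.7]
gripper_width: 0.163
gripper_force: 30.0
```

Run:
```python
from h import *
s=r.sense();R=s["ee_rot"];print(s["wrist_force"],s["moment"],np.degrees(np.arctan2(R[1,0],R[0,0])))
```

```text
[4.60082453 0.41241489 2.66259574] [-0.16980078 -1.04743038  0.11115275] -131.32186769231168
```

Request:
{"name": "drive_tool", "arguments": {
  "steps": [0, 0, 0.03, 0, 0, 0, 0, 0, 0, 0.03, 0, 0, 0, 0, 0, 0, 0, 0, 0, 0, 0]
}}

```text
time_s: 8.8
tcp_pos: [0.5408, 0.0542, 0.0806]
ee_rot: [[-0.702, -0.712, 0.005], [-0.712, 0.702, -0.001], [-0.003, -0.004, -1.0]]
wrist_force: [6.2, -5.0, 1.2]
gripper_width: 0.159
gripper_force: 30.4
```

Run:
```python
from h import *
s=r.sense();R=s["ee_rot"];print(s["wrist_force"],s["moment"],np.degrees(np.arctan2(R[1,0],R[0,0])))
```

```text
[ 6.16905019 -5.01594879  1.2040422 ] [-1.57322344 -2.1420178   0.64574195] -134.6128818110574
```

Request:
{"name": "drive_tool", "arguments": {
  "steps": [0, 0, 0.03, 0, 0, 0, 0, 0, 0, 0.03, 0, 0, 0, 0, 0, 0, 0, 0, 0, 0, 0]
}}

```text
time_s: 9.05
tcp_pos: [0.5409, 0.0545, 0.0807]
ee_rot: [[-0.743, -0.669, 0.006], [-0.669, 0.743, -0.0], [-0.004, -0.004, -1.0]]
wrist_force: [6.3, -3.4, 0.9]
gripper_width: 0.164
gripper_force: 31.7
```

Run:
```python
from h import *
import pickle
s=r.sense();R=s["ee_rot"];print(s["wrist_force"],s["moment"],np.degrees(np.arctan2(R[1,0],R[0,0])))
p=r.camera_params("wrist");a=r.capture("wrist");pickle.dump(p,open("w3.pkl","wb"))
b=r.capture("side")
cv2.imwrite("pics/g.png",np.hstack([cv2.resize(b[180:300,250:370],(480,480)),a[:,320:]]))
cv2.imwrite("pics/gw.png",a)
```

```text
[ 6.28523747 -3.38861517  0.86546164] [-1.25574964 -2.04653512  0.8035294 ] -138.01312689113882
```

View pics/g.png

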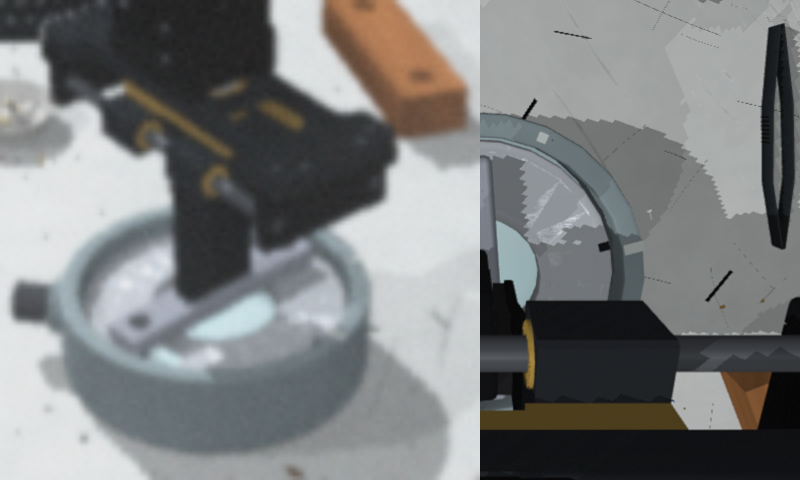

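The side crop shows the bar seated in the ring. In the wrist view the black mark (about 444,246) faces the long white "locked" bar (about 472,247). The moment rose to 0.8 N m, so the ring is at its stop. I'll ease the twist slightly, then open and retreat.

Request:
{"name": "drive_tool", "arguments": {
  "steps": [0, 0, -0.03, 0, 0, 0, 0, 0, 0, -0.02, 0, 0, 0, 0, 0, 0, 0, 0, 0, 0, 0, 0, 0, 0, 0, 0, 0, 0.5, 0, 0, 0, 0, 0, 0, 0.5, 0, 0, 0, 0, 0, 0, 0.5, 0, 0, 0, 0, 0, 0, 0.5, 0, 0, 0, 0, 0, 0, 0.5]
}}

```text
time_s: 9.82
tcp_pos: [0.5373, 0.0545, 0.079]
ee_rot: [[-0.713, -0.701, -0.002], [-0.701, 0.713, -0.0], [0.002, 0.001, -1.0]]
wrist_force: [0.5, 0.2, -0.7]
gripper_width: 0.447
gripper_force: 0.0
```

Run:
```python
from h import *;import pickle
s=r.sense();print(s["gripper_width"],s["gripper_force"],s["wrist_force"],s["moment"])
p=pickle.load(open("w3.pkl","rb"));C=np.array([.5387,.055])
for n,u,z in(("black",(444,246),.04),("bar",(472,247),.05),("sq",(383,138),.05)):
    q=onz(p,u,z)[:2]-C;print(n,np.hypot(*q),np.degrees(np.arctan2(q[1],q[0])))
```

```text
0.4466929667424687 0.0 [ 0.46801875  0.24125327 -0.746972  ] [-0.01607904  0.03032225  0.05419908]
black 0.06272084205480588 149.70021134148482
bar 0.07252933077199818 149.63895462155108
sq 0.07481663755180355 -158.7407019910046
```

Black mark and locked bar are both at 149.7°, so the ring is locked. Now I'll retreat straight up.

Request:
{"name": "drive_tool", "arguments": {
  "steps": [0, 0, 0, 0, 0, 0, 0.7, 0, 0, 0, 0, 0, 0, 0.7, 0, 0, 0, 0, 0, -0.015, 0.7, 0, 0, 0, 0, 0, -0.03, 0.7, 0, 0, 0, 0, 0, -0.04, 0.7, 0, 0, 0, 0, 0, -0.04, 0.7, 0, 0, 0, 0, 0, -0.04, 0.7, 0, 0, 0, 0, 0, 0, 0.7, 0, 0, 0, 0, 0, 0, 0.7]
}}

```text
time_s: 10.57
tcp_pos: [0.5393, 0.0551, 0.2475]
ee_rot: [[-0.713, -0.701, 0.006], [-0.701, 0.713, 0.003], [-0.006, -0.002, -1.0]]
wrist_force: [-0.2, 0.1, -0.6]
gripper_width: 0.701
gripper_force: 0.0
```

Run:
```python
from h import *
s=r.sense();print(s["gripper_width"],s["wrist_force"],s["tcp_pos"])
a=r.capture("wrist");b=r.capture("side")
cv2.imwrite("pics/i.png",np.hstack([cv2.resize(b[180:300,250:370],(400,400)),cv2.resize(a,(400,300))[:300].repeat(1,0) if 0 else cv2.copyMakeBorder(cv2.resize(a,(400,300)),0,100,0,0,0)]))
```

```text
0.7007342477295013 [-0.21995283  0.0553854  -0.5576557 ] [0.53933569 0.0551296  0.24750397]
```

View pics/i.png

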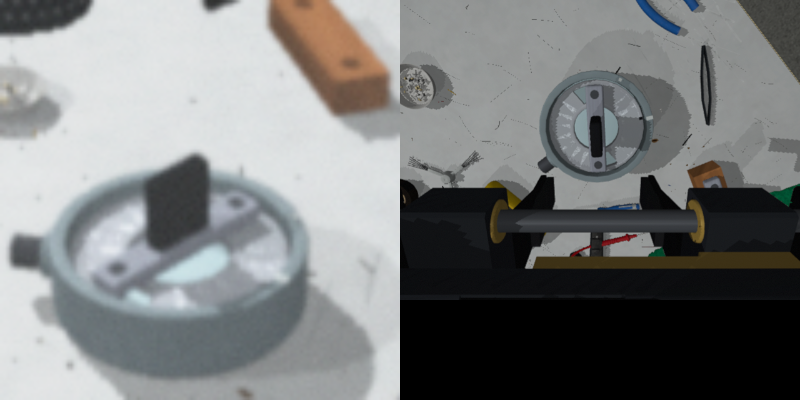

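The spanner stands upright and flat in the ring at about (178,240) in the left crop, and the gripper is clear.

```bash
python3 -c "
from station import r
print(r.finish_job())"
```

```text
the job is handed in; nothing more can be done
None
```

The wide spanner is seated upright in the ring, the ring is turned clockwise onto its stop with its black mark at the locked mark, and the job is handed in at about 10.7 s.

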